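# Set the blue pill carousel to its start mark

### The arm

A 7-joint arm with a two-finger parallel gripper is mounted at the origin on a cart in front of the work surface, level with it; the furniture and walls round the work are solid. World frame = base frame: x ahead of the robot, y to its left, z up, the work surface at z = 0. Lengths are in m, angles in rad, forces in N, time in s.
With the tool pointing down it reaches from about 0.425 to 0.925 m from the base axis. Payload 6.8 kg.
Tool frame: the origin (TCP) lies at the very end of the fingers, on their centre line; the grasp point (between the pads) lies bot.tcp_to_grasp behind it (bot.tcp_to_grasp is the distance from the TCP to the grasp point, in m); z points along the fingers, y is the line along which they close (so a half turn about z gives the same grasp; the last joint's range is limited). The gripper opens to 85 mm and grips with 20 to 120 N. Pads are 22 mm wide; open, the fingers measure 114 mm over their backs; the gripper's body (76 mm by 85 mm) begins 54 mm behind the grasp point. The pads swing forward as they close: fully open they stand 13 mm farther back than shut.
Start: joints at [-1.275, 0.477, 0.022, 1.555, -0.011, 1.109, -0.083], TCP at [0.265, 0.621, 0.231] pointing down, gripper open.
Joint ranges: [-2.96, 2.96], [-0.34, 2.1], [-1.41, 1.46], [0.24, 2.44], [-1.37, 4.51], [0.17, 1.92], [-2.96, 2.96]. Speed limits (rad/s): [2.39, 2.39, 3.14, 3.14, 3.14, 3.14, 3.14].

### API

Orientations are given as a unit quaternion [w, x, y, z].
In Python, from station import bot gives the robot as it stands.
- The arm moves only by the tool servo_tool, never from a script. Its argument "motion" is a list that holds one entry, the list of rows, each a list of 7 numbers: the shift along the tool's x, y, z in m, then the turn, a rotation vector about the tool's x, y, z in units of 5 degrees (1.0 is 5 degrees), then the opening, from 0 (shut) to 1 (fully open). A call has 1 to 20 rows; each row is the pose to reach, as a shift and turn from the pose commanded when the call began, along the tool's axes at that moment; what a row does not reach only later rows make up. A row lasts 1/12 s, in which the tool goes at most 41.7 mm and 7.16 degrees, less where a joint would pass 70% of its speed; a pose out of reach is approached as far as the arm can. A call with a gripper value outside its range is refused whole. The fingers move at their own pace and stop on an object; "grip_force" is the grip in N (left out, the last holds). Time passes only in rows, so rows that repeat a pose let the fingers close. It gives the time, the measured TCP pose, the force, the opening and the grip force at its end, in the units of the state.
- bot.get_obs(): the state, without advancing time (a new reading comes with each control period).
- bot.read_camera(name): name is "scene" or "top" or "wrist"; returns a dict with "img" (400x640x3 uint8, red, green, blue), "K" (3x3 intrinsics, pixels), "k1" (the pictures are not rectified: a ray, as slopes to the right and down, at radius r is drawn at 1 + k1 r^2 times it, then the intrinsics apply), "pose" (4x4, takes a point from camera to world coordinates). Camera axes: x right, y down, z forward; pixel columns grow to the right and rows downward; lengths in m; the calibration is good to about 2 mm. A picture is of the moment at which its call begins. There is no depth.
- bot.hand_in(): hands the job in; it is judged then, once.
The state is a dict: "t": time; "q": joint angles; "joint_vel": joint speeds; "joint_torque": joint torques, N m; "eef_pos": TCP position; "tool_rot": TCP orientation; "contact_force": force on the tool from outside, world axes, zero at the start; "torque": the same for the moment, N m; "gripper_width": opening from 0.0 (shut) to 1.0 (fully open); "grasp_force": force on a finger pad.
Only numpy, scipy, OpenCV 4.12 (cv2) and the standard library are available. Lean on these libraries where they do the work, as an engineer would, in place of code of your own. Each camera call takes 0.05 s, during which the arm holds its last target. There are 200 camera calls.

### The job

Two weekly pill carousels stand on the pharmacy ledge. The blue one goes out next: take its cover by the grip bar and turn it until its black pointer points at the green start mark on its rim. The orange carousel is set for someone else; leave its cover as it is.

Things in the scene. Friction and masses are not known exactly. Their poses are not given: they have to be found in the camera images.
- blue_carousel: Round blue pill carousel, 150 mm across, rim 36 mm high, standing firm on the ledge. Origin: centre of its underside; z up. +x points from the centre to its green start mark, a tab 14 mm wide on the rim, 66 to 83 mm from the centre, top 38.5 mm high (the six small white ticks mean nothing here).
- blue_cover (a joint): Turn of the blue carousel's clear cover about the upright axis through the dish's centre, rad: 0 when the pointer points at the green mark, growing counter-clockwise seen from above. Starts at 0.6 to 1.3; stops only at -2.8 and 2.8. Light friction, about 0.05 N m; no spring, stays where it is left.
- blue_grip (a point): Middle of the blue grip bar on that cover, on the turning axis, 58 mm above the ledge; turns with it, +x along the bar toward the pointer. Bar 56 mm long (x), 13 mm thick (y), from the hub at 37 mm up to 70 mm above the ledge; white dot on top at the pointer end. Flat black arrow pointer on the cover, tip 64 mm from the axis. Clear cover 129 mm across, top at 34 mm.
- orange_pointer (a point): Tip of the black pointer on the cover of the orange carousel, which has the shape and size of the blue one: 64 mm from that cover's axis, 36 mm above the ledge; +x points outward from the axis. Its cover turns as easily and must stay as it is.

How it is judged:
By the outcome, as a careful person would: the job done as asked, in the order asked, and still so for the second after the job is handed in, with the robot touching nothing.
It also fails if it takes over 32 s, if anything falls off the work surface, if the arm or the gripper's body presses on something with over 40 N, if the wrist force passes 120 N, or if a joint passes its speed limit or range.

## Working session

There is one attempt and no reset: what is moved stays moved. The work goes in short steps, Python scripts to look and compute and a tool call to move; the robot and the scene stay as the last step left them, time stands still between calls to the robot, and variables do not carry over. Pictures are saved under pics/ and viewed, at most 10 in all, crops included, and the job is handed in when it is done.

Besides the shell and the picture viewer there is one more tool, called as name([rows], argument=value, ...), one row to a line, values as JSON. servo_tool: Moves the arm, as the interface text tells. Its arguments: {"type":"object","properties":{"motion":{"type":"array"},"grip_force":{"type":"number"}},"required":["motion"]}

```bash
mkdir -p pics
cat > h.py <<'E'
import numpy as np, cv2
from station import bot
def snap(n,f=None):
    c=bot.read_camera(n)
    if f: cv2.imwrite('pics/'+f,c['img'][:,:,::-1])
    return c
def ray(c,uv,z):
    K=c['K'];k=c['k1']
    d=np.array([(uv[0]-K[0,2])/K[0,0],(uv[1]-K[1,2])/K[1,1]])
    s=d.copy()
    for _ in range(30): s=d/(1+k*(s@s))
    P=np.array(c['pose']);v=P[:3,:3]@np.array([s[0],s[1],1]);o=P[:3,3]
    return o+v*(z-o[2])/v[2]
E
python3 - <<'E'
from h import *
for n in ['top','scene']:
    c=snap(n,n+'1.png'); print(n,c['K'],c['k1'],np.round(c['pose'],3))
o=bot.get_obs();print(o['t'],o['eef_pos'],o['tool_rot'],o['gripper_width'],bot.tcp_to_grasp)
E
```

```text
top [[395.58989524   0.         322.62937562]
 [  0.         395.58989524 201.97811256]
 [  0.           0.           1.        ]] -0.09869812618259911 [[ 0.009 -0.992  0.129  0.42 ]
 [-0.999 -0.013 -0.029  0.002]
 [ 0.031 -0.129 -0.991  0.911]
 [ 0.     0.     0.     1.   ]]
scene [[454.910578     0.         323.39815402]
 [  0.         454.910578   203.17502807]
 [  0.           0.           1.        ]] -0.08811842627577843 [[ 0.74  -0.408  0.535  0.059]
 [-0.672 -0.421  0.609 -0.552]
 [-0.023 -0.81  -0.586  0.575]
 [ 0.     0.     0.     1.   ]]
0.1 [0.26504388 0.62021345 0.23040801] [-1.05700878e-04  2.00530893e-01  9.79687021e-01 -8.31379734e-04] 0.9990886702906284 0.0187
```

View pics/top1.png

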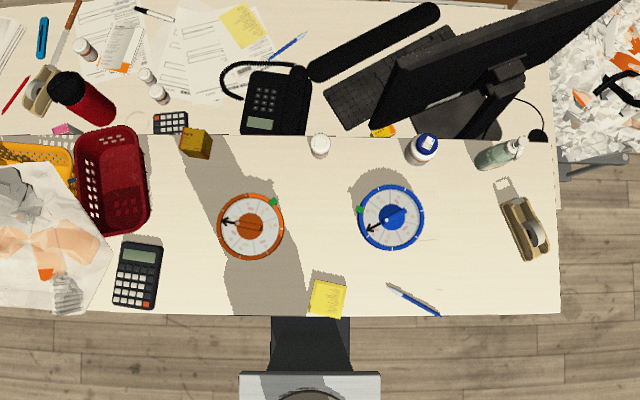

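View pics/scene1.png

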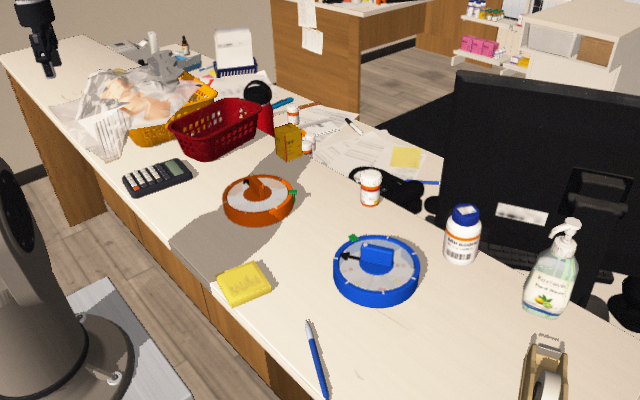

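The top view shows the blue carousel at about (391,217), its green mark at (361,209), and its pointer tip at about (367,229). The orange one is at (251,226). The scene view agrees. Next I'll measure these.

```bash
cat > m.py <<'E'
from h import *
import sys
from scipy.spatial.transform import Rotation as R
def measure(c,box,f=None):
    u0,v0,u1,v1=box; im=c['img'][v0:v1,u0:u1]; hsv=cv2.cvtColor(im,cv2.COLOR_RGB2HSV)
    H,S,V=[hsv[...,i].astype(int) for i in range(3)]
    blue=((H>100)&(H<125)&(S>140)&(V>60)).astype(np.uint8)
    green=((H>50)&(H<85)&(S>100)&(V>50)).astype(np.uint8)
    black=((V<60)&(S<150)).astype(np.uint8)
    white=((V>200)&(S<50)).astype(np.uint8)
    off=np.array([u0,v0])
    cs=max(cv2.findContours(blue,cv2.RETR_EXTERNAL,cv2.CHAIN_APPROX_NONE)[0],key=len)
    hull=cv2.convexHull(cs)[:,0]
    pts=np.array([ray(c,p+off,.036)[:2] for p in hull])
    (cx,cy),r=cv2.minEnclosingCircle(pts.astype(np.float32))
    A=np.c_[2*pts,np.ones(len(pts))];s=np.linalg.lstsq(A,(pts**2).sum(1),rcond=None)[0]
    print('circle',cx,cy,r,'lsq',s[:2],np.sqrt(s[2]+s[:2]@s[:2]))
    def blob(m,z):
        n,l,st,ce=cv2.connectedComponentsWithStats(m); 
        for i in range(1,n):
            if st[i,4]>=6:
                p=ray(c,ce[i]+off,z); d=p[:2]-s[:2]; print('  ',np.round(ce[i]+off,1),st[i,4],np.round(p,4),'r',round(np.hypot(*d),4),'ang',round(np.degrees(np.arctan2(d[1],d[0])),1))
    print('green');blob(green,.0385);print('black');blob(black,.036);print('white');blob(white,.07)
    if f: cv2.imwrite('pics/'+f,cv2.resize(im[:,:,::-1],None,fx=5,fy=5,interpolation=cv2.INTER_CUBIC))
E
python3 - <<'E'
from m import *
measure(snap('top'),(345,175,440,260),'topcrop.png')
measure(snap('scene'),(325,225,430,310),'scenecrop.png')
E
```

```text
circle 0.52577805519104 -0.1785089522600174 0.06848011165857315 lsq [ 0.5069985  -0.17812058] 0.06981136245089312
green
   [359.3 208.8] 46 [ 0.5194 -0.106   0.0385] r 0.0731 ang 80.2
black
   [369.7 228.1] 33 [ 0.4767 -0.1296  0.036 ] r 0.0572 ang 122.0
   [377.7 224.2] 6 [ 0.4857 -0.1476  0.036 ] r 0.0372 ang 124.8
white
   [398.3 224.4] 3574 [ 0.4831 -0.1865  0.07  ] r 0.0253 ang -160.6
   [380.7 198.5] 186 [ 0.5388 -0.149   0.07  ] r 0.0431 ang 42.6
   [404.6 205.7] 321 [ 0.5239 -0.2011  0.07  ] r 0.0285 ang -53.6
   [370.4 214.7] 236 [ 0.5034 -0.1263  0.07  ] r 0.052 ang 94.0
   [386.2 219.7] 6 [ 0.4931 -0.1603  0.07  ] r 0.0226 ang 128.0
   [406.1 231.7] 178 [ 0.4676 -0.2034  0.07  ] r 0.0468 ang -147.3
   [376.7 233.1] 108 [ 0.4641 -0.1396  0.07  ] r 0.0577 ang 138.1
   [390.  238.3] 218 [ 0.4532 -0.1683  0.07  ] r 0.0547 ang 169.6
circle 0.48895344138145447 -0.19044090807437897 0.08710075169801712 lsq [ 0.48962612 -0.19078361] 0.0818478642387697
green
   [352.9 237.7] 43 [ 0.5156 -0.1102  0.0385] r 0.0846 ang 72.1
black
   [347.4 255.8] 64 [ 0.4761 -0.136   0.036 ] r 0.0564 ang 103.8
white
   [374.9 262.4] 3290 [ 0.4707 -0.2038  0.07  ] r 0.023 ang -145.4
   [355.2 253.7] 6 [ 0.4627 -0.1673  0.07  ] r 0.0357 ang 138.8
   [397.4 255.5] 13 [ 0.5091 -0.2182  0.07  ] r 0.0336 ang -54.7
   [346.7 263.9] 52 [ 0.4356 -0.1749  0.07  ] r 0.0563 ang 163.7
   [400.3 261.3] 14 [ 0.502  -0.2303  0.07  ] r 0.0414 ang -72.6
   [354.7 273.8] 219 [ 0.429  -0.1995  0.07  ] r 0.0613 ang -171.8
   [401.  271.9] 205 [ 0.4843 -0.2468  0.07  ] r 0.0562 ang -95.4
   [377.7 279.4] 40 [ 0.4459 -0.2324  0.07  ] r 0.0604 ang -136.4
   [398.9 285. ] 7 [ 0.4602 -0.2627  0.07  ] r 0.0777 ang -112.3
   [374.3 287.4] 12 [ 0.4297 -0.2403  0.07  ] r 0.0778 ang -140.4
```

View pics/topcrop.png

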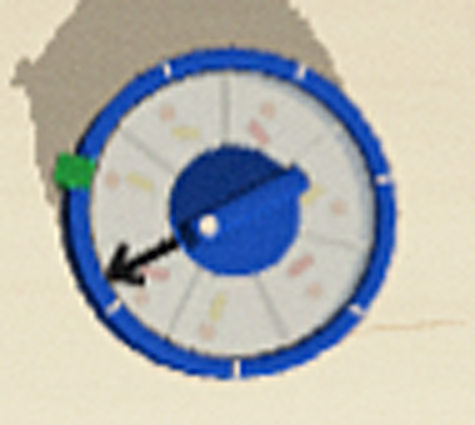

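```bash
cat >> m.py <<'E'
def to(p,yaw=None):
    o=bot.get_obs(); q=np.array(o['tool_rot']); r=R.from_quat(np.r_[q[1:],q[0]])
    d=r.inv().apply(np.array(p)-o['eef_pos']); x=r.as_matrix()[:,0]; y0=np.degrees(np.arctan2(x[1],x[0]))
    rv=[0,0,0]
    if yaw is not None:
        t=R.from_euler('z',yaw,degrees=True)*R.from_euler('x',180,degrees=True)
        rv=(r.inv()*t).as_rotvec(degrees=True)/5
    print('to',p,'shift',np.round(d,4),'turn',np.round(rv,2),'yaw now',round(y0,1))
E
python3 - <<'E'
from m import *
c=snap('top')
im=c['img'];hsv=cv2.cvtColor(im,cv2.COLOR_RGB2HSV);H,S,V=[hsv[...,i].astype(int) for i in range(3)]
m=((H>100)&(H<125)&(S>140)&(V>60)); m[:175]=0;m[260:]=0;m[:,:345]=0;m[:,440:]=0
hull=cv2.convexHull(np.argwhere(m)[:,::-1].astype(np.int32).copy())[:,0]
for z in (.036,):
    p=np.array([ray(c,h,z)[:2] for h in hull]); s=np.linalg.lstsq(np.c_[2*p,np.ones(len(p))],(p**2).sum(1),rcond=None)[0]
    print(s[:2],np.sqrt(s[2]+s[:2]@s[:2]))
to([.52,.25,.23],125);to([.505,-.18,.22],118)
E
```

```text
[ 0.50196081 -0.17733057] 0.07411802218562587
to [0.52, 0.25, 0.23] shift [-0.38   -0.2405  0.0011] turn [-0.01  0.    6.37] yaw now 156.9
to [0.505, -0.18, 0.22] shift [-0.5351 -0.6418  0.0114] turn [-0.01  0.    7.77] yaw now 156.9
```

servo_tool([
  [[-0.38,-0.24,0,0,0,6.4,1],[-0.38,-0.24,0,0,0,6.4,1],[-0.38,-0.24,0,0,0,6.4,1],[-0.38,-0.24,0,0,0,6.4,1],[-0.38,-0.24,0,0,0,6.4,1],[-0.38,-0.24,0,0,0,6.4,1],[-0.38,-0.24,0,0,0,6.4,1],[-0.38,-0.24,0,0,0,6.4,1],[-0.38,-0.24,0,0,0,6.4,1],[-0.38,-0.24,0,0,0,6.4,1],[-0.535,-0.64,0.01,0,0,7.8,1],[-0.535,-0.64,0.01,0,0,7.8,1],[-0.535,-0.64,0.01,0,0,7.8,1],[-0.535,-0.64,0.01,0,0,7.8,1],[-0.535,-0.64,0.01,0,0,7.8,1],[-0.535,-0.64,0.01,0,0,7.8,1],[-0.535,-0.64,0.01,0,0,7.8,1],[-0.535,-0.64,0.01,0,0,7.8,1],[-0.535,-0.64,0.01,0,0,7.8,1],[-0.535,-0.64,0.01,0,0,7.8,1]],
])

```text
t: 1.92
eef_pos: [0.505, -0.1408, 0.2224]
tool_rot: [0.0, 0.516, 0.857, 0.0]
contact_force: [1.0, -1.2, 0.0]
gripper_width: 1.001
grasp_force: 0.0
```

Run:
```python
from m import *
o=bot.get_obs();print(o['t'],o['eef_pos'],np.round(o['q'],2))
to([.503,-.178,.2],118)
```

```text
1.9167 [ 0.50497724 -0.14076519  0.22236139] [-0.27  0.25  0.51  1.95 -0.15  0.97  0.79]
to [0.503, -0.178, 0.2] shift [-0.032  -0.0192  0.0223] turn [ 0.01  0.   -0.02] yaw now 117.9
```

servo_tool([
  [[0,0,0,0,0,0,1],[0,0,0,0,0,0,1],[0,0,0,0,0,0,1]],
])

```text
t: 2.17
eef_pos: [0.5054, -0.1383, 0.222]
tool_rot: [-0.0, 0.516, 0.856, 0.0]
contact_force: [0.2, 0.2, 0.0]
gripper_width: 1.002
grasp_force: 0.0
```

Run:
```python
from m import *
c=snap('wrist','w1.png');print(np.round(c['pose'],3))
to([.503,-.178,.2],118)
```

```text
[[ 0.885  0.45   0.121  0.475]
 [ 0.466 -0.855 -0.229 -0.081]
 [ 0.001  0.259 -0.966  0.365]
 [ 0.     0.     0.     1.   ]]
to [0.503, -0.178, 0.2] shift [-0.0347 -0.0212  0.022 ] turn [ 0.   -0.01 -0.01] yaw now 118.0
```

View pics/w1.png

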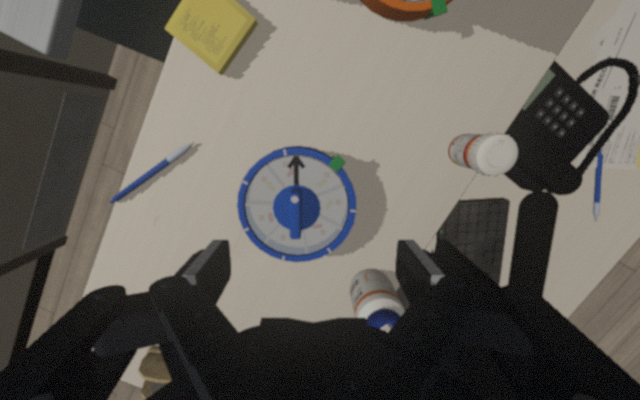

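Run:
```python
from m import *
c=snap('wrist')
im=c['img'];hsv=cv2.cvtColor(im,cv2.COLOR_RGB2HSV);H,S,V=[hsv[...,i].astype(int) for i in range(3)]
box=np.zeros(H.shape,bool);box[135:270,228:368]=1
def cen(m):
    n,l,st,ce=cv2.connectedComponentsWithStats((m&box).astype(np.uint8));i=1+np.argmax(st[1:,4]);return ce[i],st[i,4]
m=(H>100)&(H<125)&(S>120)&box
# keep top edge: hull
hull=cv2.convexHull(np.argwhere(m)[:,::-1].astype(np.int32).copy())[:,0]
p=np.array([ray(c,h,.036)[:2] for h in hull]); s=np.linalg.lstsq(np.c_[2*p,np.ones(len(p))],(p**2).sum(1),rcond=None)[0]
ctr=s[:2];print(ctr,np.sqrt(s[2]+s@np.r_[ctr,0]@np.eye(1)[0] if 0 else s[2]+ctr@ctr))
g,ng=cen((H>50)&(H<85)&(S>90)); b,nb=cen((V<70)&(S<150))
for n,uv,k,z in (('g',g,ng,.0385),('b',b,nb,.0355)):
    q=ray(c,uv,z)[:2]; d=q-ctr; print(n,uv,k,q,np.hypot(*d),np.degrees(np.arctan2(d[1],d[0])))
for uv in ((295,199),): 
    q=ray(c,uv,.07)[:2];d=q-ctr;print('dot',q,np.hypot(*d),np.degrees(np.arctan2(d[1],d[0])))
for uv in ((296,156),(295.5,185)): print('arrow',ray(c,uv,.0355))
```

```text
[ 0.50413049 -0.17817861] 0.07284835385142915
g [335.79136691 163.58992806] 139 [ 0.5207789  -0.10676606] 0.07332749518501372 76.8770248496036
b [295.37593985 167.32330827] 133 [ 0.4805043  -0.13363072] 0.050425304601712476 117.93945909643102
dot [ 0.49558919 -0.15961236] 0.020436713656664617 114.70453622290344
arrow [ 0.47502719 -0.12122973  0.0355    ]
arrow [ 0.49047386 -0.15289728  0.0355    ]
```

servo_tool([
  [[-0.035,-0.02,0.03,0,0,0.1,1],[-0.035,-0.02,0.065,0,0,0.1,1],[-0.035,-0.02,0.1,0,0,0.1,1],[-0.035,-0.02,0.13,0,0,0.1,1],[-0.035,-0.02,0.155,0,0,0.1,1],[-0.035,-0.02,0.17,0,0,0.1,1],[-0.035,-0.02,0.18,0,0,0.1,1],[-0.035,-0.02,0.18,0,0,0.1,1],[-0.035,-0.02,0.18,0,0,0.1,1],[-0.035,-0.02,0.18,0,0,0.1,1]],
])

```text
t: 3.1
eef_pos: [0.5051, -0.1789, 0.0432]
tool_rot: [0.001, 0.519, 0.854, 0.0]
contact_force: [-0.1, -0.6, 0.2]
gripper_width: 0.999
grasp_force: 0.0
```

Run:
```python
from m import *
snap('scene','s2.png'); to([.504,-.178,.042],117.5)
```

```text
to [0.504, -0.178, 0.042] shift [ 0.0015 -0.0005  0.0014] turn [ 0.02  0.02 -0.02] yaw now 117.4
```

View pics/s2.png

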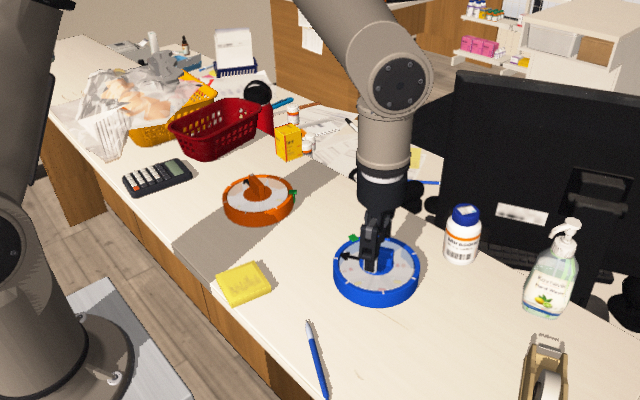

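The gripper now straddles the bar at about (375,262), clear of the surroundings. I'll close it.

servo_tool([
  [[0.001,0,0,0,0,0,0],[0.001,0,0,0,0,0,0],[0.001,0,0,0,0,0,0],[0.001,0,0,0,0,0,0],[0.001,0,0,0,0,0,0],[0.001,0,0,0,0,0,0],[0.001,0,0,0,0,0,0],[0.001,0,0,0,0,0,0],[0.001,0,0,0,0,0,0],[0.001,0,0,0,0,0,0],[0.001,0,0,0,0,0,0],[0.001,0,0,0,0,0,0]],
], grip_force=40)

```text
t: 4.15
eef_pos: [0.5033, -0.1784, 0.0423]
tool_rot: [-0.0, 0.52, 0.854, -0.0]
contact_force: [-2.1, 0.1, 6.3]
gripper_width: 0.146
grasp_force: 39.8
```

servo_tool([
  [[0,0,0,0,0,0.5,0],[0,0,0,0,0,1.3,0],[0,0,0,0,0,2.2,0],[0,0,0,0,0,3.1,0],[0,0,0,0,0,4.0,0],[0,0,0,0,0,4.9,0],[0,0,0,0,0,5.8,0],[0,0,0,0,0,6.6,0],[0,0,0,0,0,7.3,0],[0,0,0,0,0,7.8,0],[0,0,0,0,0,8.1,0],[0,0,0,0,0,8.1,0],[0,0,0,0,0,8.1,0],[0,0,0,0,0,8.1,0]],
])

```text
t: 5.32
eef_pos: [0.504, -0.1784, 0.0423]
tool_rot: [0.0, 0.783, 0.622, 0.0]
contact_force: [0.6, 0.7, 4.6]
gripper_width: 0.144
grasp_force: 39.7
```

Run:
```python
from m import *
to([.504,-.178,.042],77); o=bot.get_obs(); print(o['contact_force'],o['torque'],o['grasp_force'])
c=snap('wrist','w2.png')
```

```text
to [0.504, -0.178, 0.042] shift [ 0.0004 -0.      0.0003] turn [ 0.01 -0.   -0.02] yaw now 76.9
[0.55583346 0.749376   4.59248093] [ 0.03453383 -0.05244659 -0.0019593 ] 39.6540230512619
```

View pics/w2.png

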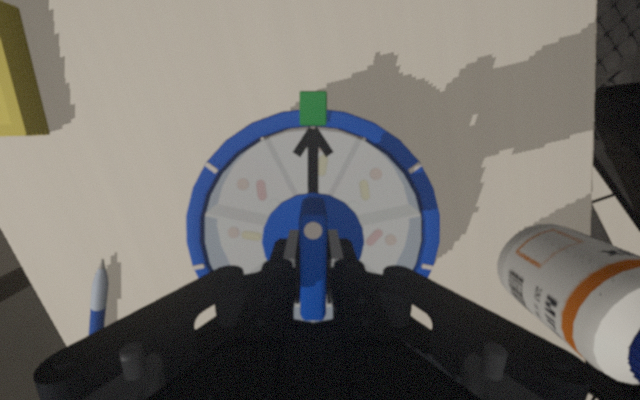

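The wrist view shows the arrow tip at (313,128) directly below the green tab at (313,108). I'll check the angle numerically.

```bash
cat > chk.py <<'E'
from m import *
c=snap('wrist')
im=c['img'];hsv=cv2.cvtColor(im,cv2.COLOR_RGB2HSV);H,S,V=[hsv[...,i].astype(int) for i in range(3)]
def cen(m,b):
    k=np.zeros(H.shape,bool);k[b[0]:b[1],b[2]:b[3]]=1
    n,l,st,ce=cv2.connectedComponentsWithStats((m&k).astype(np.uint8));i=1+np.argmax(st[1:,4]);return ce[i],st[i,4]
def line(vs):
    return
if __name__=='__main__':
    g,n=cen((H>50)&(H<85)&(S>90),(60,160,250,380))
    G=ray(c,g,.0385)[:2]
    k=(V<75)&(S<120); k[:122]=0;k[194:]=0;k[:,:285]=0;k[:,342:]=0
    q=np.argwhere(k)[:,::-1]; P=np.array([ray(c,x,.0355)[:2] for x in q])
    vx,vy,x0,y0=cv2.fitLine(P.astype(np.float32),cv2.DIST_L2,0,.01,.01).ravel()
    a=np.degrees(np.arctan2(vy,vx))%180
    for C in ((.504,-.178),bot.get_obs()['eef_pos'][:2]):
        d=G-C;e=P.mean(0)-C;print('green',n,g,np.hypot(*d),np.degrees(np.arctan2(d[1],d[0])),'ptr centroid',np.hypot(*e),np.degrees(np.arctan2(e[1],e[0])),'line',a)
E
python3 chk.py
```

```text
green 861 [312.66202091 108.43089431] 0.0729105048584392 76.40711011259097 ptr centroid 0.049414154676782854 76.14320163387646 line 77.093185
green 861 [312.66202091 108.43089431] 0.07326203120161655 76.43217709543163 ptr centroid 0.04976553403601321 76.18196756551986 line 77.093185
```

Aligned to within about 0.3°. Releasing, then lifting straight up.

servo_tool([
  [[0,0,0,0,0,0,0.5],[0,0,0,0,0,0,1],[0,0,0,0,0,0,1],[0,0,0,0,0,0,1],[0,0,0,0,0,0,1],[0,0,0,0,0,0,1],[0,0,0,0,0,0,1],[0,0,0,0,0,0,1],[0,0,-0.01,0,0,0,1],[0,0,-0.03,0,0,0,1],[0,0,-0.06,0,0,0,1],[0,0,-0.09,0,0,0,1],[0,0,-0.12,0,0,0,1],[0,0,-0.15,0,0,0,1],[0,0,-0.17,0,0,0,1],[0,0,-0.18,0,0,0,1],[0,0,-0.18,0,0,0,1],[0,0,-0.18,0,0,0,1]],
])

```text
t: 6.92
eef_pos: [0.5034, -0.1779, 0.2219]
tool_rot: [-0.0, 0.783, 0.622, 0.0]
contact_force: [0.1, 0.2, 0.1]
gripper_width: 0.999
grasp_force: 0.0
```

Run:
```python
from m import *
c=snap('wrist'); cv2.imwrite('pics/w3.png',c['img'][:,:,::-1])
im=c['img'];hsv=cv2.cvtColor(im,cv2.COLOR_RGB2HSV);H,S,V=[hsv[...,i].astype(int) for i in range(3)]
C=np.array([.504,-.178])
for nm,m,z,lo,hi in (('g',(H>50)&(H<85)&(S>90),.0385,.06,.09),('b',(V<75)&(S<120),.0355,.03,.066)):
    q=np.argwhere(m)[:,::-1]; P=np.array([ray(c,x,z)[:2] for x in q])-C; r=np.hypot(*P.T); a=np.degrees(np.arctan2(P[:,1],P[:,0])); s=(r>lo)&(r<hi)&(abs(a-77)<30)
    print(nm,s.sum(),r[s].mean(),a[s].mean())
print(bot.get_obs()['t'])
```

```text
g 155 0.07279510034883196 76.27832163767307
b 128 0.051158725517368 75.9607517743718
6.9667
```

View pics/w3.png

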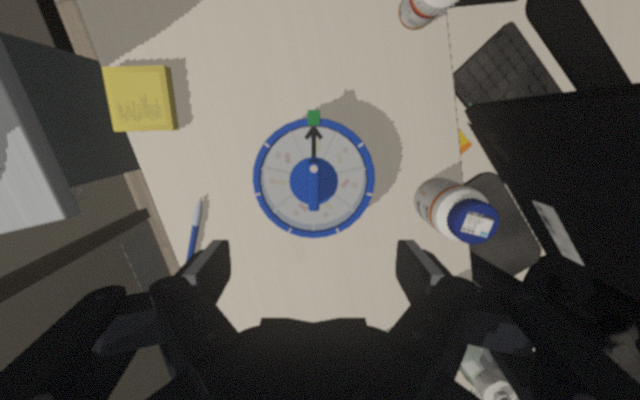

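The view after release shows the pointer tip at (314,127) right under the green mark at (314,118), 0.3° apart. The gripper is clear, so I'm handing in.

```bash
python3 -c "
from station import bot; print(bot.hand_in())"
```

```text
the job is handed in; nothing more can be done
None
```

The blue cover's pointer is on the green start mark, about 0.3° off by the wrist camera after release; the orange carousel was not touched, and the job was handed in at about 7 s.

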